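# Unclamp the last handrail foot and lay out the set

### The job

The last of four drilled handrail feet is still clamped in the drilling jig: press the thumb tab to lift the ratchet pawl, slide the clamp bar well back and take the foot out. Lay all four feet, the clamped one and the three on the bench, upright and flat on the pads with the outline of their own shape, centred and turned to match the outline.

Things in the scene. Friction and masses are not known exactly. Their poses are not given: they have to be found in the camera images.
- foot_rect: Cast aluminium handrail foot: flange 10 mm thick, a rectangle 90 (x) x 52 (y) mm with two bolt holes; on its centre a square socket 32 x 32 mm, its sides parallel to x and y, rising from 10 to 45 mm above the underside (dark top), to grip from above. Under 0.3 kg. Origin: centre of the underside; z up. Starts clamped in the jig, axes parallel to the jig's, underside 12 mm above the bench.
- foot_square: Cast aluminium handrail foot: flange 10 mm thick, a square of 66 mm side with four bolt holes; on its centre a square socket 32 x 32 mm, its sides parallel to x and y, rising from 10 to 45 mm above the underside (dark top), to grip from above. Under 0.3 kg. Origin: centre of the underside; z up. Lies free on the bench.
- foot_round: Cast aluminium handrail foot: flange 10 mm thick, a disc of 70 mm diameter with three bolt holes; on its centre a round socket of 32 mm diameter, rising from 10 to 45 mm above the underside (dark top), to grip from above. Under 0.3 kg. Origin: centre of the underside; z up. Lies free on the bench.
- foot_eared: Cast aluminium handrail foot: flange 10 mm thick, a disc of 52 mm diameter with two rounded ears 24 mm wide, 90 mm long over the ears (along x); on its centre a square socket 32 x 32 mm, its sides parallel to x and y, rising from 10 to 45 mm above the underside (dark top), to grip from above. Under 0.3 kg. Origin: centre of the underside; z up. Lies free on the bench.
- pad_rect: Black rubber pad 104 (x) x 84 (y) x 5 mm, fixed flat on the bench, with a white outline on top: a rectangle 93 x 55 mm. Origin: centre of the underside, below the centre of the outline, so its top is 5 mm above; x along the pad's long side. The rectangle's long side lies along x.
- pad_square: Black rubber pad 104 (x) x 84 (y) x 5 mm, fixed flat on the bench, with a white outline on top: a square of 69 mm side. Origin: centre of the underside, below the centre of the outline, so its top is 5 mm above; x along the pad's long side. The square's sides lie along x and y.
- pad_round: Black rubber pad 104 (x) x 84 (y) x 5 mm, fixed flat on the bench, with a white outline on top: a disc of 73 mm diameter. Origin: centre of the underside, below the centre of the outline, so its top is 5 mm above; x along the pad's long side. 
- pad_eared: Black rubber pad 104 (x) x 84 (y) x 5 mm, fixed flat on the bench, with a white outline on top: a disc with two ears, 93 mm over the ears. Origin: centre of the underside, below the centre of the outline, so its top is 5 mm above; x along the pad's long side. The ears lie along x.
- jig: Blue jig, fixed. Origin on the bench below the clamped foot's centre; x along that foot, y along the clamp bar to its knob. Plate 12 mm thick; fence y=-27 (28 high). Ratchet pawl: pivot y=90 between cheeks 42 high; black thumb tab 22 x 20 at x=0, y=123, top z=52 mm. Pressing it down 14 mm to its stop (2 N) lifts the nose off the bar's teeth; it stays so. Until then the bar is locked.
- clamp_bar (a joint): Slide of the clamp bar (m): 0 clamped (start), 0.035 fully back, along the jig's +y. Friction 2 N; stays where left. Drawn by its upright black knob, 18 mm diameter, at jig x=0, y=162 mm (when 0; moves with the bar), z 34 to 62 mm. Its jaw (29 mm high) stands at y=27; the jaw's lip overlaps the foot's flange by 7 mm, so the foot cannot rise until the bar is back.
There are look-alikes about, which are no part of the job. What is shaped like the foot_square but orange or yellow is not meant.

How it is judged:
On the way:
1. the pawl lifted and the clamp bar slid back by more than 15 mm (value of joint clamp_bar above 0.015 m), for 0.2 s.
At the end, for the whole second after the job is handed in: Every foot at rest, flat and upright on the pad of its own outline, centre within 12 mm of the pad's, turned to the outline within 0.21 rad (round: any turn; square: any quarter turn; others: either way round) (horizontal distance between foot_rect and pad_rect below 0.012 m and z of foot_rect in the frame of pad_rect between 0.002 and 0.009 m and angle between each of foot_rect, foot_square, foot_round, foot_eared's own z axis and vertical below 0.08 rad and linear speed of each of foot_rect, foot_square, foot_round, foot_eared below 0.02 m/s and angular speed of each of foot_rect, foot_square, foot_round, foot_eared below 0.2 rad/s and angle between the x axis of foot_rect and the x axis of pad_rect, either way round below 0.21 rad and horizontal distance between foot_square and pad_square below 0.012 m and z of foot_square in the frame of pad_square between 0.002 and 0.009 m and (angle between the x axis of foot_square and the x axis of pad_square, either way round below 0.21 rad or angle between the x axis of foot_square and the y axis of pad_square, either way round below 0.21 rad) and horizontal distance between foot_round and pad_round below 0.012 m and z of foot_round in the frame of pad_round between 0.002 and 0.009 m and horizontal distance between foot_eared and pad_eared below 0.012 m and z of foot_eared in the frame of pad_eared between 0.002 and 0.009 m and angle between the x axis of foot_eared and the x axis of pad_eared, either way round below 0.21 rad); the robot touches nothing.
It also fails if it takes over 112 s, if anything falls off the work surface, if the arm or the gripper's body presses on something with over 40 N, if the wrist force passes 120 N, or if a joint passes its speed limit or range.

### The arm

A 7-joint arm with a two-finger parallel gripper is mounted at the origin on the work surface. World frame = base frame: x ahead of the robot, y to its left, z up, the work surface at z = 0. Lengths are in m, angles in rad, forces in N, time in s.
With the tool pointing down it reaches from about 0.425 to 0.95 m from the base axis. Payload 16.7 kg.
Tool frame: the origin (TCP) lies midway between the tips of the shut fingers; the grasp point (between the pads) lies 19 mm behind it; z points along the fingers, y is the line along which they close (so a half turn about z gives the same grasp; the last joint's range is limited). The gripper opens to 94 mm and grips with 3 to 60 N. Pads are 16 mm wide; open, the fingers measure 119 mm over their backs; the gripper's body (75 mm by 177 mm) begins 78 mm behind the grasp point.
Start: joints at [0.996, 0.426, 0.074, 1.606, -0.034, 1.111, -0.067], TCP at [0.279, -0.615, 0.205] pointing down, gripper open.
Joint ranges: [-2.85, 2.85], [-0.5, 2.14], [-1.23, 1.37], [0.21, 2.46], [-1.02, 4.16], [0.16, 2.05], [-2.73, 2.73]. Speed limits (rad/s): [1.89, 1.89, 2.39, 2.39, 3.01, 3.01, 3.01].

### API

Orientations are given as a 3x3 rotation matrix whose columns are the frame's x, y, z axes.
In Python, from station import arm gives the robot as it stands. Calls block until the motion is done:
- arm.move_ptp(position, orientation): joint-space move of the TCP to a pose.
- arm.movel(position, rotation=None, feed=0.15): straight line of the TCP; rotation=None keeps the orientation; feed is the mean speed in m/s.
- arm.goto_joints(angles): joint-space move.
- arm.set_gripper(opening, grasp_force=None): opening from 0.0 (shut) to 1.0 (fully open); grasp_force is the grip in N (None keeps the last); returns when the fingers have stopped.
- arm.pause(seconds).
- arm.ik(position, orientation): joint angles nearest the present ones, or None.
- arm.sense(): the state.
- arm.read_camera(name): name is "scene" or "side" or "wrist"; returns a dict with "pixels" (480x640x3 uint8, red, green, blue), "z_map" (480x640 float32, m along the optical axis (not along the pixel's ray), 0 where there is no reading), "camera_matrix" (3x3 intrinsics, pixels), "cam_to_world" (4x4, takes a point from camera to world coordinates). Camera axes: x right, y down, z forward; pixel columns grow to the right and rows downward; lengths in m; the calibration is good to about 2 mm. A picture is of the moment at which its call begins.
A pose or a line that the arm cannot do raises arm.IKError and nothing moves.
- arm.job_done(): hands the job in; it is judged then, once.
The state is a dict: "time_s": time; "joint_positions": joint angles; "dq": joint speeds; "joint_efforts": joint torques, N m; "eef_pos": TCP position; "tcp_rot": TCP orientation; "ft_force": force on the tool from outside, world axes, zero at the start; "moment": the same for the moment, N m; "gripper_width": opening from 0.0 (shut) to 1.0 (fully open); "finger_force": force on a finger pad.
Only numpy, scipy, OpenCV 4.12 (cv2) and the standard library are available. Lean on these libraries where they do the work, as an engineer would, in place of code of your own. Each camera call takes 0.05 s, during which the arm holds its last target. There are 200 camera calls.

## Working session

There is one attempt and no reset: what is moved stays moved. The work goes in short steps, each a Python script; the robot and the scene stay as the last script left them, time stands still between calls to the robot, and variables do not carry over. Pictures are saved under pics/ and viewed, at most 14 in all, crops included, and the job is handed in when it is done.

```bash
mkdir -p pics; ls; cat > h.py <<'E'
import numpy as np, cv2, pickle
from station import arm
def shot(cam,name):
    d=arm.read_camera(cam); pickle.dump(d,open(f'pics/{name}.pkl','wb'))
    cv2.imwrite(f'pics/{name}.png',d['pixels'][:,:,::-1]); return d
def load(name): return pickle.load(open(f'pics/{name}.pkl','rb'))
def cloud(d):
    K=d['camera_matrix'];z=d['z_map'];v,u=np.mgrid[:480,:640]
    p=np.stack([(u-K[0,2])/K[0,0]*z,(v-K[1,2])/K[1,1]*z,z],-1)
    T=d['cam_to_world'];w=p@T[:3,:3].T+T[:3,3];w[z<=0]=np.nan;return w
def onplane(d,u,v,h):
    K=d['camera_matrix'];T=d['cam_to_world']
    r=T[:3,:3]@np.linalg.solve(K,[u,v,1.]);o=T[:3,3];return o+r*(h-o[2])/r[2]
def R(yaw): # tool down, tool y axis (closing) at angle yaw in the world
    c,s=np.cos(yaw),np.sin(yaw); y=np.array([c,s,0]);z=np.array([0,0,-1.]);return np.stack([np.cross(y,z),y,z],1)
E
python3 - <<'E'
from h import *
for c in('scene','side'):
    d=shot(c,c+'0');print(d['cam_to_world'].round(2),d['camera_matrix'][0])
print(arm.sense())
E
```

```text
pics
[[ 0.86  0.39 -0.32  1.02]
 [ 0.51 -0.65  0.56 -0.83]
 [ 0.01 -0.65 -0.76  1.13]
 [ 0.    0.    0.    1.  ]] [562.06839679   0.         323.64381824]
[[-0.85 -0.3   0.44 -0.01]
 [-0.53  0.48 -0.7   0.87]
 [ 0.   -0.82 -0.57  0.75]
 [ 0.    0.    0.    1.  ]] [612.82426771   0.         326.03189835]
{'time_s': 0.1, 'joint_positions': array([ 0.99550103,  0.42665031,  0.07385004,  1.60650701, -0.03408897,
        1.11079753, -0.06711439]), 'dq': array([ 5.31349788e-04,  6.46271579e-04,  2.07716877e-05, -1.85532858e-03,
        2.35223246e-06,  6.00258882e-04, -1.19375719e-03]), 'joint_efforts': array([ 1.15644734e-02, -9.37454295e+01,  3.67856428e+00, -4.55036116e+01,
       -4.84484585e-02,  1.67969411e-02,  7.03856949e-05]), 'eef_pos': array([ 0.27862547, -0.61439906,  0.20487421]), 'tcp_rot': array([[ 9.10725921e-01,  4.13010915e-01, -5.30970549e-04],
       [ 4.13011248e-01, -9.10725411e-01,  9.66980348e-04],
       [-8.41949336e-05, -1.09995088e-03, -9.99999392e-01]]), 'ft_force': array([-0.66177937, -0.23199979,  0.1895047 ]), 'moment': array([-0.03079673, -0.00734122,  0.03825139]), 'finger_force': 0.0, 'gripper_width': 0.9981138592644667}
```

View pics/scene0.png

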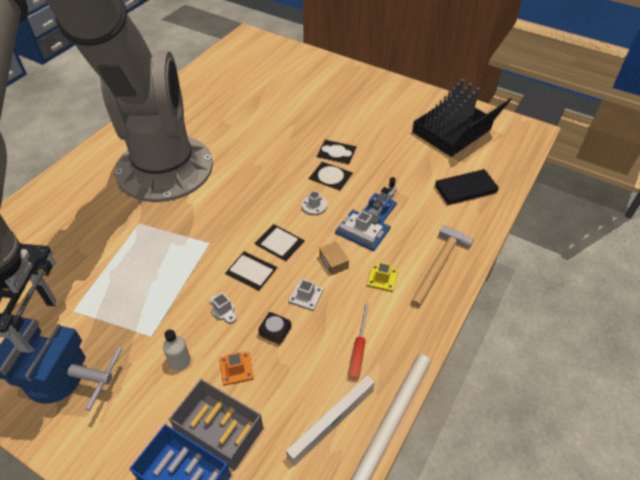

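View pics/side0.png

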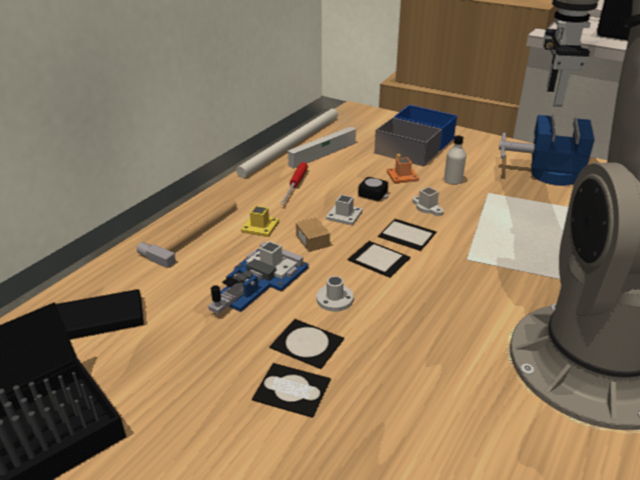

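Scene view: the candidates for the square foot are silver at (307,292), yellow at (382,275) and orange at (236,366). I choose silver, since the other two colours are excluded. The round foot is at (314,203); the black puck at (275,327) is a look-alike. The eared foot is at (222,307), and the rect foot is in the jig at (364,222). The pads are eared (337,151), round (331,176), and two outlines at (280,242) and (251,270), still to be told apart. I'll rectify to the bench plane for a close look.

```bash
cat >> h.py <<'E'
def rectify(d,x0,x1,y0,y1,h,s): # image: col along -y (left=+y), row along -x (top = far); s px per m
    W,H=int((y1-y0)*s),int((x1-x0)*s)
    K=d['camera_matrix'];T=np.linalg.inv(d['cam_to_world'])
    c,r=np.meshgrid(np.arange(W),np.arange(H)); P=np.stack([x1-r/s,y1-c/s,np.full(c.shape,h)],-1)
    q=(P@T[:3,:3].T+T[:3,3])@K.T; q=(q[...,:2]/q[...,2:]).astype(np.float32)
    return cv2.remap(d['pixels'],q[...,0],q[...,1],cv2.INTER_CUBIC)[:,:,::-1]
E
python3 - <<'E'
from h import *
d=load('scene0')
for n,u,v,h in [('pe',337,151,.005),('pr',331,176,.005),('p1',280,242,.005),('p2',251,270,.005),('fr',314,196,.045),('jig',364,215,.057),('fs',307,285,.045),('fe',220,299,.045),('yel',382,275,.0),('or',236,366,0)]:
    p=onplane(d,u,v,h);print(n,p.round(3),np.hypot(*p[:2]).round(3))
cv2.imwrite('pics/rect0.png',rectify(d,.3,.9,-.45,.35,.005,1000))
E
```

```text
pe [0.401 0.324 0.005] 0.516
pr [0.441 0.219 0.005] 0.492
p1 [ 0.452 -0.067  0.005] 0.457
p2 [ 0.441 -0.182  0.005] 0.477
fr [0.462 0.089 0.045] 0.47
jig [0.615 0.087 0.057] 0.621
fs [ 0.601 -0.173  0.045] 0.625
fe [ 0.449 -0.311  0.045] 0.546
yel [ 0.729 -0.023  0.   ] 0.729
or [ 0.564 -0.414  0.   ] 0.7
```

View pics/rect0.png

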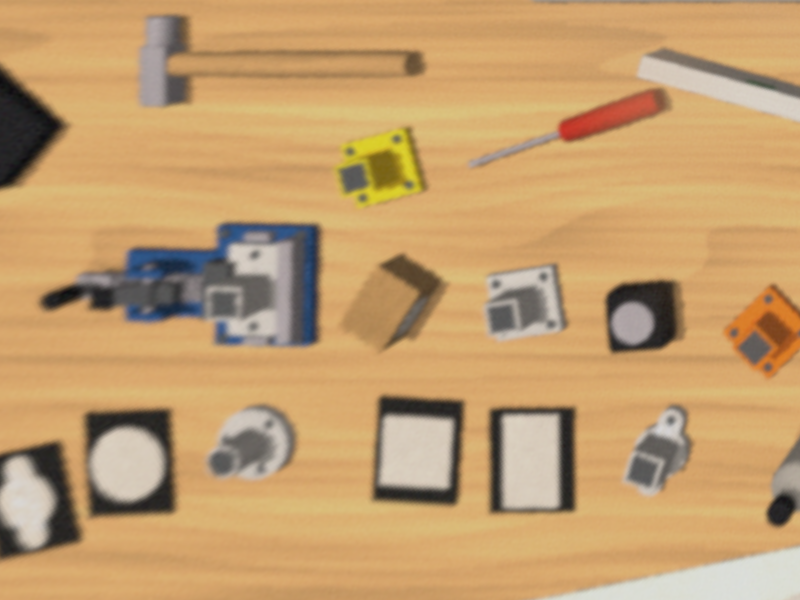

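The rectified view (1 mm/px) shows the square pad at (419,452), the rect pad at (532,460), the round pad at (129,462) and the eared pad at (28,501). The feet are round (250,443), square (525,302) and eared (660,450), with the jig foot at (253,293) and the knob to the left at +y. Next I'll measure them from the depth of both cameras.

```bash
python3 - <<'E'
from h import *
for cam in('scene0','side0'):
    d=load(cam);w=cloud(d);g=d['pixels'].astype(int).max(-1)
    print(cam)
    def top(n,x,y,r,z0,z1):
        m=(np.hypot(w[...,0]-x,w[...,1]-y)<r)&(w[...,2]>z0)&(w[...,2]<z1);p=w[m]
        if len(p)<5: return print(n,len(p))
        (c,s,a)=cv2.minAreaRect(p[:,:2].astype(np.float32)*1000);print(n,len(p),np.round(c,1),np.round(s,1),round(a,1),'z',np.median(p[:,2]).round(4))
    for n,x,y in [('fr',.462,.089),('fs',.601,-.173),('fe',.449,-.311)]:
        top(n,x,y,.05,.041,.052); top(n+' flange',x,y,.06,.007,.014)
    top('jigfoot',.612,.087,.04,.052,.064); top('knob',.605,.25,.06,.057,.07); top('tab',.605,.21,.025,.047,.056); top('jigflange',.612,.087,.055,.018,.0245)
    for n,x,y in [('pe',.401,.322),('pr',.438,.221),('ps',.448,-.069),('prect',.44,-.182)]:
        q=rectify(d,x-.08,x+.08,y-.08,y+.08,.005,2000)
        m=(q.max(-1)<75).astype(np.uint8); m=cv2.morphologyEx(m,cv2.MORPH_OPEN,np.ones((5,5)))
        k,l,st,_=cv2.connectedComponentsWithStats(m)
        i=1+st[1:,4].argmax(); pts=np.argwhere(l==i)[:,::-1]; rc=np.stack([x+.08-pts[:,1]/2000,y+.08-pts[:,0]/2000],1)*1000
        c,s,a=cv2.minAreaRect(rc.astype(np.float32));print(n,np.round(c,1),np.round(s,1),round(a,1))
E
```

```text
scene0
fr 84 [459.5  90.7] [31.2 35.1] 17.2 z 0.045
fr flange 229 [461.5  89.6] [66.5 71.2] 31.9 z 0.0103
fs 163 [ 599.3 -178.5] [32.6 35.9] 11.6 z 0.0455
fs flange 325 [ 594.  -177.7] [78.2 71.4] 5.5 z 0.01
fe 170 [ 451.5 -312.5] [33.6 36. ] 70.1 z 0.045
fe flange 189 [ 451.2 -312.4] [50.6 84.7] 47.0 z 0.01
jigfoot 132 [616.9  80.2] [33.9 37.1] 0.7 z 0.0572
knob 30 [620.7 242. ] [15.4 21.5] 47.4 z 0.0615
tab 41 [618.3 201.2] [30.1 21.1] 85.8 z 0.0508
jigflange 323 [613.5  83.6] [101.5 100.7] 26.9 z 0.0217
pe [405.3 298.4] [98.1 33.6] 13.2
pr [406.8 287.2] [27.5 96.5] 90.0
ps [450.1 -68.1] [80.  99.7] 86.5
prect [ 441.1 -216.4] [99.3 13.5] 1.5
side0
fr 162 [457.3  92.4] [30.8 33.3] 44.7 z 0.0453
fr flange 483 [455.1  96.8] [69.  66.1] 28.6 z 0.0101
fs 129 [ 595.8 -177.8] [34.2 38.7] 6.2 z 0.0455
fs flange 289 [ 595.4 -177. ] [68.  70.3] 12.3 z 0.0105
fe 126 [ 449.2 -312.7] [38.3 35.5] 69.5 z 0.0458
fe flange 192 [ 448.  -307.2] [45.  88.4] 87.1 z 0.0106
jigfoot 195 [615.3  79.3] [36.8 34.5] 90.0 z 0.0571
knob 68 [617.8 242.2] [16.5 19.8] 37.2 z 0.0611
tab 101 [617.1 203.3] [23.2 22. ] 88.2 z 0.052
jigflange 455 [607.5  91.3] [103.1  90.8] 24.4 z 0.0218
pe [397.3 323.8] [103.   84.6] 12.6
pr [435.2 222.8] [103.1  84.6] 2.6
ps [447.3 -65.2] [ 84.8 103.5] 86.4
prect [ 437.4 -179.6] [101.8  85.8] 0.4
```

```bash
cat >> h.py <<'E'
J=np.array([.616,.0797]); JY=np.radians(-1.)
def jp(x,y,z): c,s=np.cos(JY),np.sin(JY); return np.array([J[0]+c*x-s*y,J[1]+s*x+c*y,z])
feet={'rect':(*J,JY),'square':(.5975,-.178,np.radians(9)),'round':(.4585,.0915,0.),'eared':(.4503,-.3126,np.radians(-20))}
pads={'rect':(.439,-.1805,np.radians(1)),'square':(.4487,-.0666,np.radians(-3.5)),'round':(.4366,.222,0.),'eared':(.3984,.323,np.radians(12.9))}
E
python3 - <<'E'
from h import *
print('tab',*[arm.ik(jp(0,.123,.1),R(JY+k)) for k in (0,np.pi)])
for n in feet:
  for k in (0,np.pi/2,np.pi,-np.pi/2):
    print(n,round(k,2),[None if (q:=arm.ik([x,y,z],R(a+k))) is None else q.round(2)[[0,6]] for x,y,a in(feet[n],pads[n]) for z in(.02,.11)])
E
```

```text
tab [ 0.08945759  0.58559263 -0.69601758  1.71963463  0.43566302  0.99675426
 -0.78382184] [ 0.29237195  0.71694554 -1.02931387  1.70782912  0.67708428  1.11690508
  2.18028945]
rect 0 [array([ 0.15, -0.58]), array([ 0.2 , -0.52]), array([0.55, 0.05]), array([0.59, 0.15])]
rect 1.57 [array([0.29, 0.87]), array([0.29, 0.99]), array([0.73, 1.49]), array([0.78, 1.64])]
rect 3.14 [array([0.5 , 2.25]), array([0.5 , 2.38]), array([ 0.06, -2.71]), array([-0.7 , -2.22])]
rect -1.57 [array([-0.04, -1.99]), array([ 0.03, -1.98]), array([ 0.33, -1.35]), array([ 0.36, -1.34])]
square 0 [array([0.48, 0.09]), array([0.49, 0.16]), array([ 0.36, -0.31]), array([ 0.42, -0.19])]
square 1.57 [array([0.61, 1.55]), array([0.65, 1.63]), array([0.53, 1.14]), array([0.61, 1.31])]
square 3.14 [array([-0.  , -2.62]), array([ 0.03, -2.7 ]), array([-0.89, -2.18]), array([-0.98, -2.59])]
square -1.57 [array([ 0.25, -1.28]), array([ 0.26, -1.28]), array([ 0.16, -1.74]), array([ 0.24, -1.7 ])]
round 0 [array([ 0.25, -0.77]), array([ 0.32, -0.58]), array([ 0.26, -1.29]), array([ 0.29, -1.05])]
round 1.57 [array([0.39, 0.7 ]), array([0.46, 0.91]), array([0.29, 0.25]), array([0.33, 0.49])]
round 3.14 [array([0.51, 2.16]), array([0.54, 2.42]), array([0.23, 1.88]), array([0.25, 2.12])]
round -1.57 [array([ 0.05, -2.19]), array([ 0.17, -2.09]), array([-0.06, -2.58]), array([ 0.11, -2.49])]
eared 0 [array([0.64, 0.02]), array([0.66, 0.06]), array([-0.13, -1.12]), array([-0.1 , -0.93])]
eared 1.57 [array([0.85, 1.42]), array([0.89, 1.51]), array([-0.04,  0.38]), array([-0.06,  0.62])]
eared 3.14 [array([ 0.16, -2.71]), array([-0.38, -2.27]), array([0.01, 1.9 ]), array([0.03, 2.12])]
eared -1.57 [array([ 0.42, -1.37]), array([ 0.42, -1.4 ]), array([-0.11, -2.71]), array([ 0.09, -2.66])]
```

```bash
python3 - <<'E'
from h import *
p=arm.sense()['eef_pos'];arm.movel([p[0],p[1],.26])
arm.set_gripper(0.0,20)
arm.move_ptp(jp(0,.123,.2),R(JY)); 
arm.movel(jp(0,.123,.075)); d=shot('wrist','w0')
f0=arm.sense()['ft_force'];z=.056;arm.movel(jp(0,.123,z),feed=.06)
while z>.035:
    z-=.003;arm.movel(jp(0,.123,z),feed=.04);s=arm.sense();f=(s['ft_force']-f0)[2]
    print(round(z,4),s['eef_pos'][2].round(4),f.round(1))
    if f>7 : break
arm.movel(jp(0,.123,.11)); print(arm.sense()['time_s']); shot('wrist','w1')
E
```

```text
0.053 0.053 -0.5
0.05 0.0503 2.2
0.047 0.0471 2.9
0.044 0.0437 2.0
0.041 0.0411 7.2
8.5
```

View pics/w1.png

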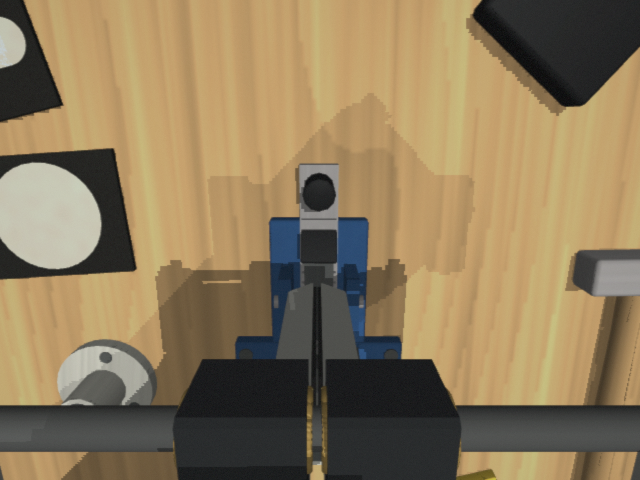

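The wrist view shows the tab at (319,245) and the knob at (319,190), aligned with the fingers. I'll check the tab's height and, if it isn't fully down, press further with a higher limit.

```bash
python3 - <<'E'
from h import *
for n in('w0','w1'):
    w=cloud(load(n)); print(n,[w[v,u].round(4) for u,v in ((319,240),(319,250),(319,190))])
f0=arm.sense()['ft_force'];arm.movel(jp(0,.123,.05),feed=.1);z=.043
while z>.0355:
    z-=.0015;arm.movel(jp(0,.123,z),feed=.03);s=arm.sense();f=(s['ft_force']-f0)[2]
    print(round(z,4),s['eef_pos'][2].round(4),f.round(1))
    if f>15 : break
arm.movel(jp(0,.123,.11)); print(arm.sense()['time_s']); w=cloud(shot('wrist','w2'));print([w[v,u].round(4) for u,v in ((319,240),(319,250),(319,190))])
E
```

```text
w0 [array([0.62  , 0.218 , 0.0277]), array([0.6199, 0.2123, 0.0281]), array([0.6204, 0.251 , 0.0623])]
w1 [array([0.6192, 0.2104, 0.0377]), array([0.6191, 0.2046, 0.0395]), array([0.6197, 0.2449, 0.0631])]
0.0415 0.0417 1.9
0.04 0.0408 10.8
0.0385 0.0401 21.9
10.8583
[array([0.6191, 0.2105, 0.0372]), array([0.619 , 0.2051, 0.0406]), array([0.6196, 0.2449, 0.062 ])]
```

The tab is at its stop and stays down. Next I grip the knob and slide the bar back.

```bash
python3 - <<'E'
from h import *
K=jp(.0015,.163,0)
def k(dy,z): return jp(.0015,.163+dy,z)
arm.movel(k(0,.11));arm.set_gripper(.5,25);arm.movel(k(0,.044));arm.set_gripper(0.,25)
s=arm.sense();print(s['gripper_width']*94,s['finger_force']);f0=s['ft_force']
arm.movel(k(.034,.044),feed=.06);print((arm.sense()['ft_force']-f0).round(1))
arm.set_gripper(.5);arm.movel(k(.034,.13));w=cloud(shot('wrist','w3'))
m=(w[...,2]>.058)&(w[...,2]<.066)&(abs(w[...,0]-.62)<.02)&(w[...,1]>.2)&(w[...,1]<.32);print(w[m].mean(0),m.sum(),arm.sense()['time_s'])
E
```

```text
17.2702871647777 25.00126004219055
[0.9 2.6 0.6]
[0.62003074 0.27789963 0.0626579 ] 675 15.4917
```

```bash
cat >> h.py <<'E'
G=.015
def pick(n,base=0.):
    x,y,a=feet[n]
    arm.move_ptp([x,y,.13],R(a));arm.set_gripper(.62,30);arm.movel([x,y,base+G],feed=.12)
    arm.set_gripper(0.,30);s=arm.sense();print(n,'width',s['gripper_width']*94,s['finger_force'])
    arm.movel([x,y,.13],feed=.12);s=arm.sense();print('held',s['gripper_width']*94,s['finger_force'])
    return s['gripper_width']*94>27
def place(n):
    x,y,a=pads[n]
    arm.move_ptp([x,y,.13],R(a));f0=arm.sense()['ft_force'];arm.movel([x,y,.04],feed=.12);arm.movel([x,y,.005+G+.0008],feed=.05)
    print('place f',(arm.sense()['ft_force']-f0).round(1));arm.set_gripper(.6);arm.movel([x,y,.13],feed=.15);print(arm.sense()['time_s'])
E
python3 - <<'E'
from h import *
if pick('rect',.012): place('rect'); shot('wrist','w4'); shot('scene','scene1')
E
```

```text
rect width 31.919185702710784 30.000253915786743
held 31.72345977481486 29.99847024679184
place f [-0.2 -1.1 -0.7]
23.35
```

View pics/w4.png

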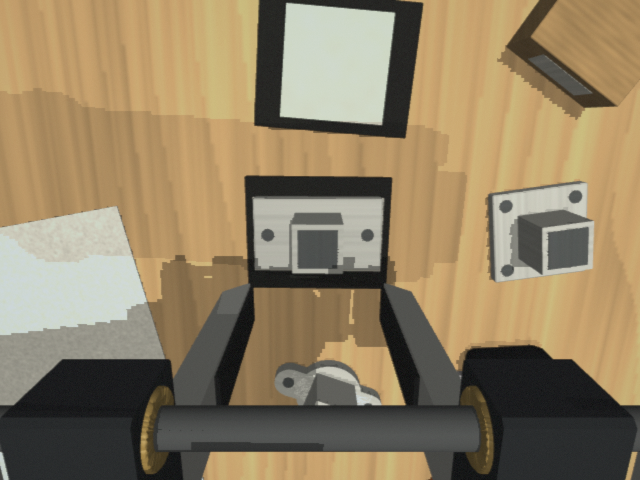

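The rect foot lies inside its outline at (318,235), with holes at (267,235) and (367,235) and little outline showing. It is well centred. Now the other three.

```bash
python3 - <<'E'
from h import *
for n in('square','eared','round'):
    if not pick(n): print('MISS',n);break
    place(n)
else:
    arm.movel([.4366,.222,.25]);arm.move_ptp([.6,.0,.4],R(0)); shot('scene','scene2');d=shot('side','side2');print(arm.sense()['time_s'])
    a=rectify(d,.33,.57,-.3,.4,.012,1100);cv2.imwrite('pics/rect2.png',a)
    b=rectify(load('scene2'),.33,.57,-.3,.4,.012,1100);cv2.imwrite('pics/rect2.png',np.vstack([a,b]))
E
```

```text
square width 31.762606403430688 30.000675916671753
held 31.70551831504297 29.99939113855362
place f [-0.8  0.9  0.2]
30.7833
eared width 31.53340474785434 29.97699201107025
held 32.23044069822739 29.973408579826355
place f [-0.5 -1.5 -0.2]
39.9167
round width 31.86241817076128 30.001215040683746
held 31.335165008379334 29.999559223651886
place f [-0.2  0.1  0.3]
47.3667
49.6167
```

View pics/rect2.png

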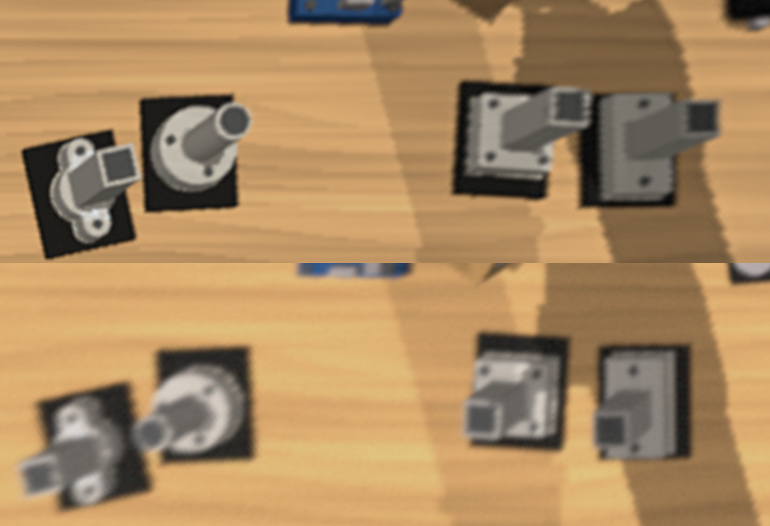

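Both rectified views show each foot on its own pad. They are eared (85,190), round (193,148), square (512,138) and rect (637,145), all flat and turned to match. One numeric check before handing in.

```bash
python3 - <<'E'
from h import *
for cam in('scene2','side2'):
    w=cloud(load(cam))
    for n,(x,y,a) in pads.items():
        m=(np.hypot(w[...,0]-x,w[...,1]-y)<.045)&(w[...,2]>.046)&(w[...,2]<.056);p=w[m]
        c,s,t=cv2.minAreaRect(p[:,:2].astype(np.float32)*1000);print(cam,n,(np.array(c)-[x*1000,y*1000]).round(1),round(t-np.degrees(a),1),np.median(p[:,2]).round(4))
E
```

```text
scene2 rect [1.4 0.5] 87.2 0.0504
scene2 square [1.5 0.2] 89.6 0.0501
scene2 round [1.3 0.2] 30.0 0.0501
scene2 eared [ 0.5 -3. ] 1.7 0.0499
side2 rect [-1.7  1.5] 87.5 0.0506
side2 square [-1.9  0.3] 90.9 0.0502
side2 round [-1.5  1.1] 53.1 0.0504
side2 eared [-0.8 -1.1] 0.3 0.0501
```

```bash
python3 -c "
from station import arm
print(arm.job_done())"
```

```text
the job is handed in; nothing more can be done
None
```

I lifted the pawl, slid the clamp bar back about 33 mm and laid all four feet on their own pads. They measured within about 3 mm of centre and 3° of the outline before I handed the job in at about 50 s; no verdict was returned.

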